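Mount a glass reaction tube in its eyelet stand

TASK

Lift the amber glass tube out of the blue-forked cradle and thread its round tip through the red eyelet of the stand until it lies over the steel fork too, then let go so that it rests there with its collar still well short of the eyelet. Then take it again and bring it further the same way until the black collar is right up against the eyelet, and leave it lying in eyelet and fork. The glass is thin: handle it with a light grip (about 20 N, never as much as 50 N on a finger), do not knock or force it against the stand or cradle, and leave the beaker, jar and wash bottle where they are.

Things in the scene. Friction and masses are not known exactly. Their poses are not given: they have to be found in the camera images.
- tube: Amber glass tube, 12 mm outside diameter, round closed tip, black collar disc (36 mm diameter, 8 mm thick) at the other end; about 60 g. Origin: on the axis at the collar's front face; x axis towards the tip, 240 mm away; the collar spans x = -8 to 0 mm. Balances 107 mm from the origin. Starts level in the cradle, axis 50 mm above the bench.
- tube_tip (a point): The very end of the tube's round tip, on its axis.
- cradle: Fixed rest in which the tube starts: wooden foot 170 x 60 x 12 mm with two blue wire forks (wire 6 mm thick, 46 mm wide, shallow V bottom with upturned ends, tops 64 mm above the bench) at x = -65 and +65 mm. Origin: bottom centre of the foot; x axis along the tube, pointing to its tip. The tube's origin starts at about x = -85 mm.
- stand: Fixed stand: dark steel foot 200 x 90 x 12 mm (x from -44 to 156 mm), a red upright eyelet at x = 0 and a steel V fork at x = 112 mm. Origin: on the bench straight below the eyelet; z up; x axis is the way the tube goes: through the eyelet, then over the fork.
- eyelet (a point): Centre of the red eyelet, 83 mm above the bench: a ring of 6 mm round wire, bore 18 mm, outside 30 mm; its bore runs along the stand's x axis, its faces lie at x = -3 and +3 mm. A tube resting in it lies 3 mm below this centre. The post below is 8 mm thick.
- fork (a point): Where the axis of the tube lies when it rests in the stand's steel fork, 80 mm above the bench and 112 mm beyond the eyelet. Fork of smooth 6 mm wire, 46 mm wide: shallow V bottom (15 degrees) whose apex is 9 mm below this point, with upturned ends that reach 14 mm above it.
- beaker: Bystander: small clear glass beaker, 66 mm wide, 75 mm high, standing on the bench. Origin: centre of its underside.
- jar: Bystander: amber glass jar with white lid, 56 mm wide, 75 mm high. Origin: centre of its underside.
- wash: Bystander: white plastic bottle with red cap, 60 mm wide, 130 mm high. Origin: centre of its underside.
Not all that is in view belongs to the job. Of the things that look like the stand, the smallest one is meant.

How it is judged:
On the way:
1. the tube is threaded through the eyelet, lies in the eyelet and over the fork with its tip past the fork and its collar at least 30 mm short of the eyelet, and the gripper has let go of it (x of tube_tip in the frame of stand above 0.116 m and x of tube in the frame of stand below -0.03 m and distance between tube_tip and eyelet below 0.215 m and angle between the x axis of tube and the x axis of stand, either way round below 0.07 rad and y of tube_tip in the frame of fork between -0.012 and 0.012 m and z of tube_tip in the frame of fork between -0.012 and 0.012 m and contact force between the fingers and tube below 0.05 N and contact force between tube and stand above 0.1 N), for 0.3 s.
At the end, for the whole second after the job is handed in: The tube lies at rest, released, through the eyelet and in the fork (axis within 3.4 degrees of the stand's, tip within 10 mm of level), with its collar's front face no more than 7 mm from the eyelet's near face (x of tube in the frame of stand between -0.01 and 0 m and distance between tube and eyelet below 0.013 m and horizontal distance between tube_tip and fork below 0.132 m and angle between the x axis of tube and the x axis of stand, either way round below 0.06 rad and z of tube_tip in the frame of fork between -0.01 and 0.01 m and linear speed of tube below 0.01 m/s); the robot touches nothing.
It fails at once if the glass is squeezed with 50 N or more on a finger (contact force between the fingers and tube above 100 N).
It fails at once if the glass is knocked or forced against the stand or the cradle with more than 20 N (contact force between tube and stand above 20 N or contact force between tube and cradle above 20 N).
It fails at once if the beaker is moved more than 15 mm (distance of beaker from where it was at the start of the episode above 0.015 m).
It fails at once if the jar is moved more than 15 mm (distance of jar from where it was at the start of the episode above 0.015 m).
It fails at once if the wash bottle is moved more than 15 mm (distance of wash from where it was at the start of the episode above 0.015 m).
It also fails if it takes over 54 s, if anything falls off the work surface, if the arm or the gripper's body presses on something with over 40 N, if the wrist force passes 120 N, or if a joint passes its speed limit or range.

ROBOT

A 6-joint arm with a two-finger parallel gripper is mounted at the origin on the work surface. World frame = base frame: x ahead of the robot, y to its left, z up, the work surface at z = 0. Lengths are in m, angles in rad, forces in N, time in s.
With the tool pointing down it reaches from about 0.3 to 0.95 m from the base axis. Payload 3.1 kg.
Tool frame: the origin (TCP) lies between the finger pads; the fingertips stand nose_length ahead of it and the grasp point (between the pads) lies 2 mm behind it (nose_length is the distance from the TCP to the fingertips, in m); z points along the fingers, y is the direction in which the jaws open and shut (so a half turn about z gives the same grasp; the last joint's range is limited). The gripper opens to 85 mm and grips with 20 to 120 N. Pads are 22 mm wide; open, the fingers measure 114 mm over their backs; the gripper's body (76 mm by 85 mm) begins 54 mm behind the grasp point. The pads swing forward as they close: fully open they stand 13 mm farther back than shut.
Start: joints at [-0.07, 0.308, 1.634, -0, 1.2, -0.07], TCP at [0.625, -0, 0.248] pointing down, gripper open.
Joint ranges: [-3.06, 3.06], [-0.79, 1.96], [0.05, 2.63], [-1.19, 4.34], [0.05, 2.64], [-2.94, 2.94]. Speed limits (rad/s): [2.79, 2.79, 3.14, 3.14, 3.14, 3.14].

INTERFACE

Orientations are given as a 3x3 rotation matrix whose columns are the frame's x, y, z axes.
In Python, from plant import * gives the robot as it stands.
- The arm moves only by the shell command python3 -m jog 'ROWS' [FORCE]. ROWS is JSON, a list of rows, each an object with "claw": the opening in per cent of the stroke, from 0 (shut) to 100 (fully open); "slide": the shift along the tool's x, y, z in m, a list of three; "spin": the turn about the tool's z in degrees. A call has 1 to 8 rows; each row is the pose to reach, as a shift and turn from the pose measured when the call began, along the tool's axes at that moment; what a row does not reach only later rows make up. A row lasts 1/10 s, in which the tool goes at most 50 mm and 8.59 degrees, less where a joint would pass 70% of its speed; a pose out of reach is approached as far as the arm can. A call with a gripper value outside its range is refused whole. The fingers move at their own pace and stop on an object; FORCE is the grip in N (left out, the last holds). Time passes only in rows, so rows that repeat a pose let the fingers close. It gives the time, the measured TCP pose, the force and the opening at its end, in the units of the state.
- state(): the state, without advancing time (a new reading comes with each control period).
- capture(name): name is "scene" or "side" or "wrist"; returns (picture, depth): 480x640x3 uint8, blue, green, red; 480x640 float32, m along the optical axis (not along the pixel's ray), 0 where there is no reading.
- camera_info(name): a dict with "fx", "fy", "cx", "cy" (pixels), "k1" (the pictures are not rectified: a ray, as slopes to the right and down, at radius r is drawn at 1 + k1 r^2 times it, then the intrinsics apply), "extrinsics" (4x4, takes a point from world to camera coordinates). Camera axes: x right, y down, z forward; pixel columns grow to the right and rows downward; lengths in m; the calibration is good to about 2 mm. A picture is of the moment at which its call begins: read the wrist's pose just before it. camera_info takes no time and is no camera call; for the wrist camera it gives the pose at the moment of the call.
- hand_in(): hands the job in, once; it reports no verdict.
The state is a dict: "t": time; "qpos": joint angles; "qvel": joint speeds; "effort": joint torques, N m; "tcp_pos": TCP position; "eef_rot": TCP orientation; "wrist_force": force on the tool from outside, world axes, zero at the start; "torque": the same for the moment, N m; "width": opening from 0.0 (shut) to 1.0 (fully open).
Only numpy, scipy, OpenCV 4.12 (cv2) and the standard library are available. Lean on these libraries where they do the work, as an engineer would, in place of code of your own. Each camera call takes 0.05 s, during which the arm holds its last target. There are 200 camera calls.

## Working session

There is one attempt and no reset: what is moved stays moved. The work goes in short steps, Python scripts to look and compute and a shell command to move; the robot and the scene stay as the last step left them, time stands still between calls to the robot, and variables do not carry over. Pictures are saved under pics/ and viewed, about 8 in all and at most 12, crops included, and the job is handed in when it is done.

```bash
ls; mkdir -p pics; cat > h.py <<'E'
from plant import *
import numpy as np, cv2
def world(name,uv,depth,info,z=None):
    K=np.array([[info['fx'],0,info['cx']],[0,info['fy'],info['cy']],[0,0,1.]])
    T=np.linalg.inv(np.array(info['extrinsics']))
    uv=np.atleast_2d(np.float64(uv)); 
    p=cv2.undistortPoints(uv[:,None],K,np.array([info['k1'],0,0,0,0.]))[:,0]
    r=np.c_[p,np.ones(len(p))]
    if z is None:
        d=np.array([depth[int(round(v)),int(round(u))] for u,v in uv])[:,None]
    else:
        rw=r@T[:3,:3].T; d=((z-T[2,3])/rw[:,2])[:,None]
    return (r*d)@T[:3,:3].T+T[:3,3]
def cloud(depth,info):
    v,u=np.mgrid[0:480,0:640]; uv=np.c_[u.ravel(),v.ravel()]
    return world('',uv,depth,info).reshape(480,640,3)
E
python3 - <<'E'
from h import *
for n in('scene','side'):
    i=camera_info(n);p,d=capture(n);cv2.imwrite(f'pics/{n}0.png',p);np.savez(f'{n}0.npz',p=p,d=d)
    print(n,{k:np.round(v,3).tolist() for k,v in i.items()})
print(state())
E
```

```text
pics
scene {'fx': 580.81, 'fy': 580.81, 'cx': 319.268, 'cy': 246.242, 'k1': -0.03, 'extrinsics': [[0.719, 0.694, 0.014, -0.366], [0.411, -0.409, -0.814, -0.155], [-0.56, 0.592, -0.58, 1.598], [0.0, 0.0, 0.0, 1.0]]}
side {'fx': 540.032, 'fy': 540.032, 'cx': 319.072, 'cy': 243.777, 'k1': -0.05, 'extrinsics': [[-0.781, -0.625, 0.016, 0.378], [-0.33, 0.39, -0.86, 0.246], [0.531, -0.677, -0.51, 1.019], [0.0, 0.0, 0.0, 1.0]]}
{'t': 0.1, 'qpos': array([-6.96863170e-02,  3.08962698e-01,  1.63504931e+00,  3.74298522e-07,
        1.19971153e+00, -6.97096501e-02]), 'qvel': array([-0.00070294, -0.00269154, -0.00541351, -0.00230883,  0.00015231,
        0.00062834]), 'effort': array([ 8.17496607e-05, -4.16405118e+01, -2.77644914e+01, -1.21622929e-04,
        4.01614045e-03,  3.27598855e-06]), 'tcp_pos': array([6.24289478e-01, 3.09477707e-05, 2.47138742e-01]), 'eef_rot': array([[-2.30389616e-05,  9.99997740e-01, -2.12569357e-03],
       [ 9.99999989e-01,  2.33551509e-05,  1.48721678e-04],
       [ 1.48770988e-04, -2.12569012e-03, -9.99997730e-01]]), 'wrist_force': array([-0.43716752,  0.0228493 , -0.1935504 ]), 'torque': array([-0.00654927,  0.02273854,  0.01756598]), 'width': 1.0015180399015726}
```

View pics/scene0.png

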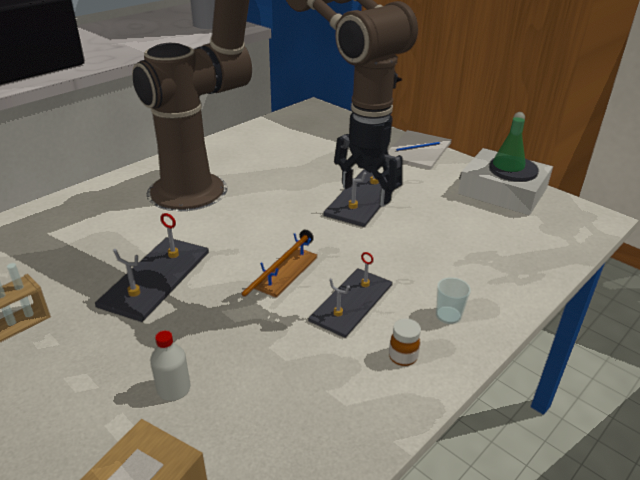

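View pics/side0.png

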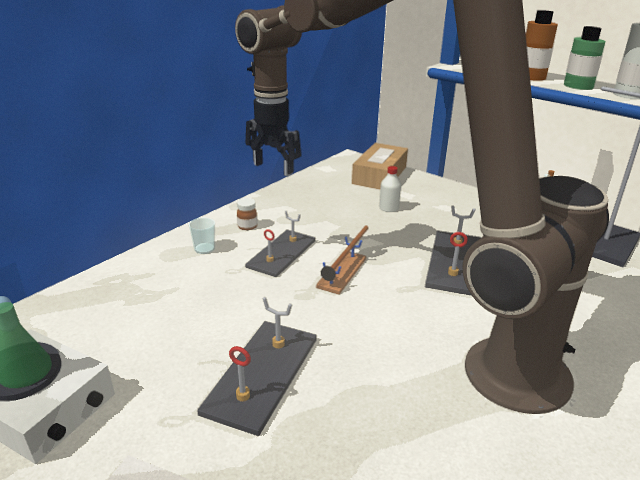

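The scene view shows three stand-like things: a left one (eyelet at 168,221), a middle one (367,258) and a far one partly behind the gripper (374,180). In the side view their eyelets are at (458,239), (269,236) and (239,355). The tube lies in the cradle, with its tip at scene (246,292) and collar at (306,237). Next I'll measure their sizes.

```bash
python3 - <<'E'
from h import *
for n in('scene','side'):
    z=np.load(f'{n}0.npz');p,d=z['p'],z['d'];i=camera_info(n);C=cloud(d,i)
    hsv=cv2.cvtColor(p,cv2.COLOR_BGR2HSV);X=C
    ok=(d>0)&(X[...,0]>0.1)&(X[...,0]<1.2)&(abs(X[...,1])<.8)
    H,S,V=hsv[...,0],hsv[...,1],hsv[...,2]
    dark=ok&(V<75)&(S<80)&(X[...,2]>0.004)&(X[...,2]<0.022)
    red=ok&((H<6)|(H>174))&(S>150)&(X[...,2]>.02)
    wood=ok&(H>6)&(H<20)&(S>120)&(X[...,2]>0.004)&(X[...,2]<.02)
    tube=ok&(H>6)&(H<22)&(S>120)&(X[...,2]>0.035)&(X[...,2]<.07)
    blue=ok&(H>100)&(H<130)&(S>100)&(X[...,2]>0.025)&(X[...,2]<.08)
    for nm,m in dict(dark=dark,red=red,wood=wood,tube=tube,blue=blue).items():
        k,l,st,ce=cv2.connectedComponentsWithStats(m.astype(np.uint8),connectivity=8)
        for j in range(1,k):
            if st[j,4]<(25 if nm!='dark' else 300):continue
            q=C[l==j]; r=cv2.minAreaRect(np.float32(q[:,:2]*1000))
            print(n,nm,ce[j].round(),st[j,4],'mean',q.mean(0).round(4),'z',np.percentile(q[:,2],[2,98]).round(4),'rect',np.round(r[0],1),np.round(r[1],1),round(r[2],1))
E
```

```text
scene dark [357. 203.] 1585 mean [0.3893 0.2669 0.0144] z [0.0063 0.0185] rect [376.8 307.7] [119.2 263.9] 17.2
scene dark [152. 280.] 3929 mean [ 0.2879 -0.292   0.0145] z [0.0063 0.0183] rect [ 275.  -278.8] [121.7 264.4] 21.8
scene dark [350. 303.] 2444 mean [ 0.6415 -0.0435  0.0111] z [0.0066 0.0144] rect [636.1 -33.7] [ 90.5 202.4] 10.7
scene red [168. 220.] 81 mean [ 0.2493 -0.2114  0.1119] z [0.0939 0.1284] rect [ 248.8 -211.1] [33.8  9.9] 21.5
scene red [367. 258.] 48 mean [0.6249 0.0217 0.0849] z [0.0709 0.0987] rect [624.   21.9] [26.2  9.3] 10.8
scene red [164. 339.] 234 mean [ 0.5684 -0.432   0.1274] z [0.1169 0.1327] rect [ 565.  -430.3] [25.8 28.3] 66.3
scene wood [287. 272.] 1075 mean [ 0.4728 -0.0642  0.011 ] z [0.0057 0.0145] rect [469.2 -59.6] [ 57.  175.6] 12.0
scene wood [ 22. 321.] 636 mean [ 0.2103 -0.5466  0.0068] z [0.0042 0.0157] rect [ 203.2 -550. ] [99.3 62.9] 88.3
scene wood [402. 363.] 34 mean [ 0.8192 -0.1006  0.0069] z [0.0044 0.0097] rect [ 817.9 -100.4] [40.9 11.3] 29.1
scene tube [274. 266.] 448 mean [ 0.4765 -0.1031  0.0531] z [0.0471 0.0576] rect [
[... 1220 characters left out ...]
.1293] rect [ 244.7 -208.6] [36.9  9.5] 24.2
side red [240. 350.] 71 mean [0.3468 0.3819 0.1238] z [0.1128 0.1287] rect [349.5 382.2] [33.8  7.9] 13.5
side red [239. 361.] 54 mean [0.3495 0.383  0.0988] z [0.0946 0.1072] rect [348.4 380.8] [28.9  8.2] 16.8
side wood [346. 265.] 146 mean [ 0.4646 -0.0793  0.0124] z [0.0097 0.015 ] rect [466.9 -77.1] [ 27.7 117. ] 15.0
side wood [331. 287.] 38 mean [0.4363 0.0153 0.0119] z [0.0081 0.0144] rect [436.5  15.2] [17.5 41.1] 84.7
side tube [244. 214.] 101 mean [ 0.7941 -0.0623  0.0473] z [0.0368 0.0556] rect [792.1 -64.6] [49.4 26.8] 36.7
side tube [349. 247.] 160 mean [ 0.4686 -0.0975  0.0557] z [0.0525 0.0589] rect [468.8 -96.6] [ 11.3 234.3] 13.7
```

The middle stand is the one meant: its foot measures 202x90 mm and its eyelet is about 84 mm up. The lookalikes, at scene (152,280) and (357,203), have feet of about 264x120 mm and eyelets about 112 mm up. I'll check the choice in one crop together with a wrist view.

```bash
python3 - <<'E'
from h import *
z=np.load('scene0.npz')['p']
c=cv2.resize(z[225:345,225:405],None,fx=2.2,fy=2.2,interpolation=cv2.INTER_CUBIC)
i=camera_info('wrist');p,d=capture('wrist');np.savez('w0.npz',p=p,d=d,E=i['extrinsics'])
print({k:np.round(v,3).tolist() for k,v in i.items()}, nose_length if 'nose_length' in globals() else '')
o=np.zeros((600,800,3),np.uint8);o[:264,:396]=c;o[264:600,:448]=cv2.resize(p,(448,336));cv2.imwrite('pics/a.png',o)
E
```

```text
{'fx': 366.636, 'fy': 366.636, 'cx': 319.019, 'cy': 238.324, 'k1': -0.053, 'extrinsics': [[1.0, 0.0, -0.004, -0.624], [0.001, -0.964, 0.265, -0.035], [-0.004, -0.265, -0.964, 0.38], [0.0, 0.0, 0.0, 1.0]]} 0.017
```

View pics/a.png

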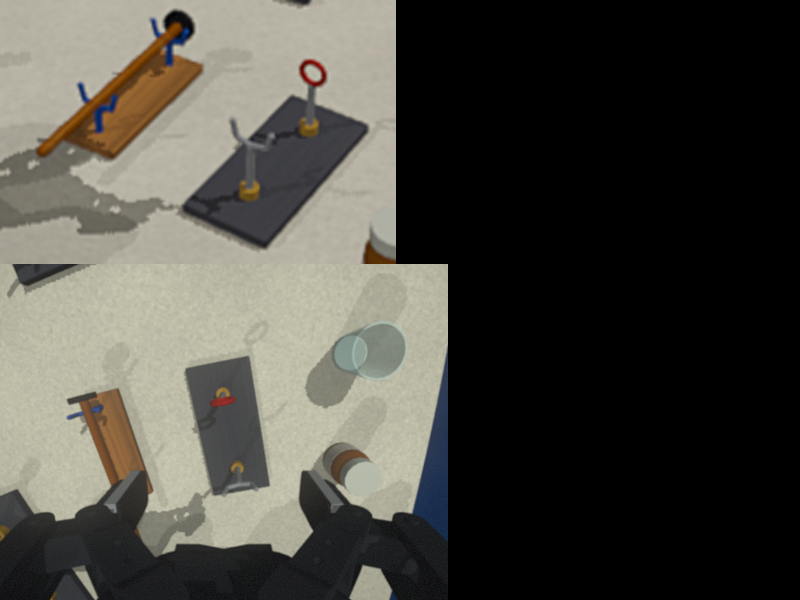

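The crop confirms the middle small stand (eyelet at crop 312,72) beside the cradle with the tube. The wrist view shows the eyelet, the fork, the tube and its collar. Next I'll do a precise fit from this wrist picture.

```bash
cat >> h.py <<'E'
def fit(file=None):
    if file: z=np.load(file);p,d,E=z['p'],z['d'],z['E']
    i=dict(camera_info('wrist'));i['extrinsics']=E
    C=cloud(d,i);hsv=cv2.cvtColor(p,cv2.COLOR_BGR2HSV);H,S,V=[hsv[...,k] for k in range(3)]
    v,u=np.mgrid[0:480,0:640]
    def big(m):
        k,l,st,ce=cv2.connectedComponentsWithStats(m.astype(np.uint8));j=1+np.argmax(st[1:,4]);return l==j
    def rect(m,z):
        uv=np.c_[u[m],v[m]];r=cv2.minAreaRect(np.float32(world('',uv,None,i,z)[:,:2]*1000));return [np.round(a,1) for a in r]
    return p,d,i,C,H,S,V,u,v,big,rect
E
python3 - <<'E'
from h import *
p,d,i,C,H,S,V,u,v,big,rect=fit('w0.npz')
Z=C[...,2];v0=v<330
foot=big((V<110)&(S<60)&(abs(Z-.012)<.006)&v0&(u>240)&(u<410));print('foot',rect(foot,.012))
fc=C[foot];print('footz',fc[:,2].mean())
red=((H<8)|(H>172))&(S>140)&(u>280)&(u<350)&(v<330);print('red',red.sum(),C[red].mean(0).round(4),C[red].min(0).round(4),C[red].max(0).round(4),rect(red,.095))
wood=(H>5)&(H<22)&(S>110)&(Z<.02)&(Z>.004)&v0&(u<240);print('wood',rect(big(wood),.012))
tube=big((H>5)&(H<22)&(S>110)&(Z>.042)&(Z<.065)&v0&(u<240)&(C[...,0]<.5));q=C[tube]
print('tube',tube.sum(),q.mean(0).round(4),rect(tube,.05),'zmax',np.percentile(q[:,2],[5,50,95]))
l=cv2.fitLine(np.float32(q[:,:2]),cv2.DIST_HUBER,0,.01,.01).ravel();print(l)
bl=(V<60)&(Z>.03)&(v<250)&(u<150)&(u>80)&(v>170);print('collar',bl.sum(),C[bl].mean(0),rect(bl,.065))
fk=(Z>.055)&(Z<.11)&(u>290)&(u<380)&(v>280)&(v<330)&(S<60);print('fork',fk.sum(),C[fk].mean(0),rect(fk,.09),Z[fk].max())
E
```

```text
foot [array([633.1, -31.4]), array([ 88.7, 197.7]), np.float64(11.0)]
footz 0.012154316953422872
red 323 [0.6231 0.0239 0.0902] [0.6099 0.0193 0.0719] [0.6365 0.0279 0.0995] [array([623.2,  24.5]), array([26.9,  8.1]), np.float64(9.5)]
wood [array([466.7, -40.9]), array([ 47.2, 134.5]), np.float64(13.1)]
tube 1527 [ 0.4595 -0.0361  0.0546] [array([458. , -40.2]), array([ 13.1, 120.4]), np.float64(13.7)] zmax [0.05021398 0.05520618 0.05705116]
[ 0.24121961 -0.97047055  0.4607649  -0.03914178]
collar 5 [0.4586977  0.02619641 0.05477156] [array([462.9,  26.7]), array([9.8, 2.8]), np.float64(19.9)]
fork 463 [ 0.64445561 -0.08549478  0.07744702] [array([642.9, -77.9]), array([44.4, 22.7]), np.float64(7.6)] 0.09464132521444735
```

```bash
python3 -m jog '[{"claw":100,"slide":[-0.01,-0.04,0.0],"spin":-5},{"claw":100,"slide":[-0.02,-0.08,0.01],"spin":-10},{"claw":80,"slide":[-0.03,-0.12,0.02],"spin":-14},{"claw":60,"slide":[-0.036,-0.164,0.03],"spin":-14},{"claw":50,"slide":[-0.036,-0.164,0.03],"spin":-14},{"claw":50,"slide":[-0.036,-0.164,0.03],"spin":-14},{"claw":50,"slide":[-0.036,-0.164,0.03],"spin":-14}]' 20
python3 - <<'E'
from h import *
i=camera_info('wrist');p,d=capture('wrist');np.savez('w1.npz',p=p,d=d,E=i['extrinsics']);cv2.imwrite('pics/b.png',p)
print(state()['tcp_pos'],state()['eef_rot'],state()['width'])
E
```

```text
t: 0.85
tcp_pos: [0.462, -0.0362, 0.2186]
eef_rot: [[-0.242, 0.97, 0.001], [0.97, 0.242, -0.0], [-0.001, 0.001, -1.0]]
wrist_force: [0.1, 0.2, 0.4]
width: 0.499
[ 0.46240563 -0.03615625  0.21881971] [[-2.42101319e-01  9.70249979e-01  1.38907026e-03]
 [ 9.70250742e-01  2.42102001e-01 -3.43324841e-04]
 [-6.69407609e-04  1.26462705e-03 -9.99998976e-01]] 0.4967767091108173
```

View pics/b.png

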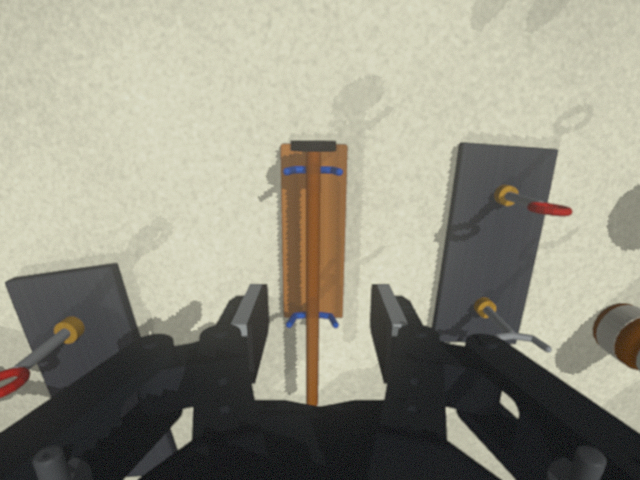

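The tube runs almost straight down the picture (u≈313), with its collar at (314,146) and the forks at v≈171 and 318.

```bash
python3 - <<'E'
from h import *
p,d,i,C,H,S,V,u,v,big,rect=fit('w1.npz')
s=state();R=np.array(s['eef_rot']);t=np.array(s['tcp_pos'])
Z=C[...,2]
tube=(H>3)&(H<22)&(S>100)&(abs(u-313)<14)&(Z>.045)&(v>155)&(v<390)
uv=[]
for r in range(156,390,3):
    c=u[r][tube[r]]
    if len(c)>5: uv.append(((c.min()+c.max())/2,r,len(c)))
uv=np.array(uv);W=world('',uv[:,:2],None,i,.052);T=(W-t)@R
f=np.polyfit(T[:,0],T[:,1],1);print('tube in tool: y = %.4f x + %.4f'%tuple(f),'res',np.std(np.polyval(f,T[:,0])-T[:,1]),uv[::20])
D=C[tube];print('depth z top',np.percentile(D[:,2],[50,95]))
Q=(D-t)@R;print('via depth',np.polyfit(Q[:,0],Q[:,1],1))
col=(V<70)&(Z>.035)&(abs(u-314)<30)&(v>130)&(v<160)
print('collar px',u[col].min(),u[col].max(),v[col].min(),v[col].max(),(C[col].mean(0)-t)@R,C[col].max(0))
print('collar front top edge (z=.068) tool',(world('',[[314,v[col].max()+.5]],None,i,.068)-t)@R, 'back',(world('',[[314,v[col].min()-.5]],None,i,.068)-t)@R)
b=(H>100)&(H<130)&(S>100)&(abs(u-313)<40)&(v>150)&(v<340)
for a,bb in((160,185),(305,335)):
    m=b&(v>a)&(v<bb);print('blue',m.sum(),(C[m].mean(0)-t)@R,C[m][:,2].max())
E
```

```text
tube in tool: y = 0.0110 x + -0.0053 res 0.000502127012377712 [[313.  156.   15. ]
 [313.  216.   15. ]
 [312.5 276.   14. ]
 [312.  336.   11. ]]
depth z top [0.0551798  0.05676614]
via depth [ 0.01154852 -0.00528534]
collar px 292 334 142 149 [ 0.06168541 -0.00374595  0.14970441] [0.45867661 0.02942496 0.34445723]
collar front top edge (z=.068) tool [[ 0.05930165 -0.00400012  0.15077511]] back [[ 0.06502951 -0.00398148  0.1507713 ]]
blue 197 [ 0.04339842 -0.00725256  0.16363266] 0.34445722805947215
blue 187 [-0.08391852 -0.00885235  0.16305836] 0.34445722805947215
```

```bash
python3 -m jog '[{"claw":50,"slide":[0,-0.0055,0.03],"spin":0.6},{"claw":45,"slide":[0,-0.0055,0.07],"spin":0.6},{"claw":40,"slide":[0,-0.0055,0.11],"spin":0.6},{"claw":35,"slide":[0,-0.0055,0.14],"spin":0.6},{"claw":30,"slide":[0,-0.0055,0.16],"spin":0.6},{"claw":30,"slide":[0,-0.0055,0.17],"spin":0.6},{"claw":30,"slide":[0,-0.0055,0.17],"spin":0.6}]' 20
python3 - <<'E'
from h import *
i=camera_info('wrist');p,d=capture('wrist');np.savez('w2.npz',p=p,d=d,E=i['extrinsics']);cv2.imwrite('pics/c.png',p)
print(state()['tcp_pos'],state()['eef_rot'],state()['width'],state()['wrist_force'])
E
```

```text
t: 1.6
tcp_pos: [0.4577, -0.0374, 0.0479]
eef_rot: [[-0.232, 0.973, -0.0], [0.973, 0.232, -0.0], [0.0, -0.0, -1.0]]
wrist_force: [-0.2, 0.6, 0.3]
width: 0.301
[ 0.45841045 -0.03759741  0.04885534] [[-2.32143940e-01  9.72680033e-01  1.65659267e-03]
 [ 9.72681158e-01  2.32144841e-01 -3.71134354e-04]
 [-7.45564417e-04  1.52517989e-03 -9.99998559e-01]] 0.3008510917075267 [-0.18802905 -1.01093482 -0.3076005 ]
```

View pics/c.png

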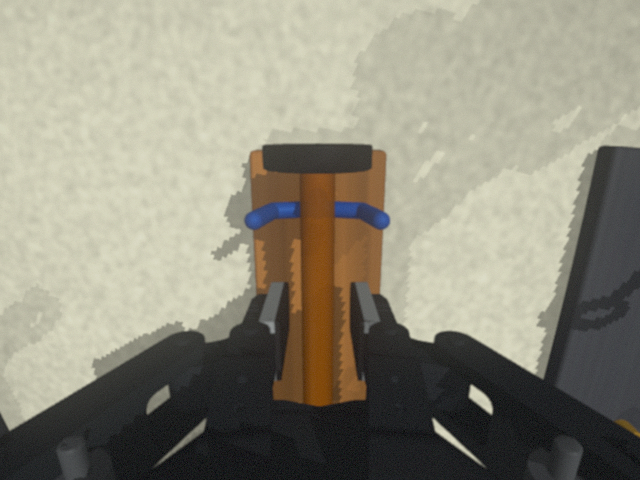

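The tube (u 303–335) sits centred between the pads (288, 352), and nothing is touching. I'll close at 20 N.

```bash
python3 -m jog '[{"claw":22,"slide":[0,0,0],"spin":0},{"claw":16,"slide":[0,0,0],"spin":0},{"claw":12,"slide":[0,0,0],"spin":0},{"claw":8,"slide":[0,0,0],"spin":0},{"claw":5,"slide":[0,0,0],"spin":0},{"claw":5,"slide":[0,0,0],"spin":0},{"claw":5,"slide":[0,0,0],"spin":0}]' 20
python3 -m jog '[{"claw":5,"slide":[0,0,-0.01],"spin":0},{"claw":5,"slide":[0,0,-0.025],"spin":0},{"claw":5,"slide":[0,0,-0.04],"spin":0},{"claw":5,"slide":[0,0,-0.055],"spin":0},{"claw":5,"slide":[0,0,-0.065],"spin":0},{"claw":5,"slide":[0,0,-0.07],"spin":0},{"claw":5,"slide":[0,0,-0.07],"spin":0}]' 20
```

```text
t: 2.35
tcp_pos: [0.4595, -0.0378, 0.0499]
eef_rot: [[-0.232, 0.973, 0.004], [0.973, 0.232, -0.001], [-0.002, 0.004, -1.0]]
wrist_force: [-0.5, -0.4, 6.3]
width: 0.129
t: 3.05
tcp_pos: [0.4596, -0.0378, 0.1206]
eef_rot: [[-0.232, 0.973, 0.005], [0.973, 0.232, -0.001], [-0.002, 0.005, -1.0]]
wrist_force: [-0.0, 0.5, -1.4]
width: 0.132
```

```bash
python3 -m jog '[{"claw":5,"slide":[0,0.01,-0.03],"spin":0},{"claw":5,"slide":[0.01,0.03,-0.06],"spin":1},{"claw":5,"slide":[0.02,0.06,-0.085],"spin":2},{"claw":5,"slide":[0.03,0.09,-0.09],"spin":2.4},{"claw":5,"slide":[0.04,0.115,-0.09],"spin":2.4},{"claw":5,"slide":[0.043,0.13,-0.09],"spin":2.4},{"claw":5,"slide":[0.043,0.13,-0.09],"spin":2.4},{"claw":5,"slide":[0.043,0.13,-0.09],"spin":2.4}]' 20
python3 -m jog '[{"claw":5,"slide":[0,0,0],"spin":0},{"claw":5,"slide":[0,0,0],"spin":0}]' 20
python3 - <<'E'
from h import *
i=camera_info('wrist');s=state();p,d=capture('wrist');np.savez('w3.npz',p=p,d=d,E=i['extrinsics'],t=s['tcp_pos'],R=s['eef_rot']);cv2.imwrite('pics/d.png',p)
for n in('scene','side'):
    q,e=capture(n);np.savez(n+'1.npz',p=q,d=e)
print(s['tcp_pos'],s['eef_rot'],s['width'],s['wrist_force'])
E
```

```text
t: 3.85
tcp_pos: [0.5744, 0.0342, 0.2097]
eef_rot: [[-0.192, 0.981, 0.002], [0.981, 0.192, -0.001], [-0.002, 0.002, -1.0]]
wrist_force: [-0.4, -0.4, -0.8]
width: 0.129
t: 4.05
tcp_pos: [0.5731, 0.0337, 0.209]
eef_rot: [[-0.191, 0.982, -0.0], [0.982, 0.191, -0.001], [-0.001, -0.0, -1.0]]
wrist_force: [-0.2, -0.2, -1.1]
width: 0.129
[0.57305886 0.03373261 0.20896984] [[-1.91016392e-01  9.81586846e-01 -4.06169817e-05]
 [ 9.81585940e-01  1.91016159e-01 -1.36724254e-03]
 [-1.33430880e-03 -3.01034795e-04 -9.99999064e-01]] 0.1290651867648283 [-0.24362701 -0.17184571 -1.05090787]
```

View pics/d.png

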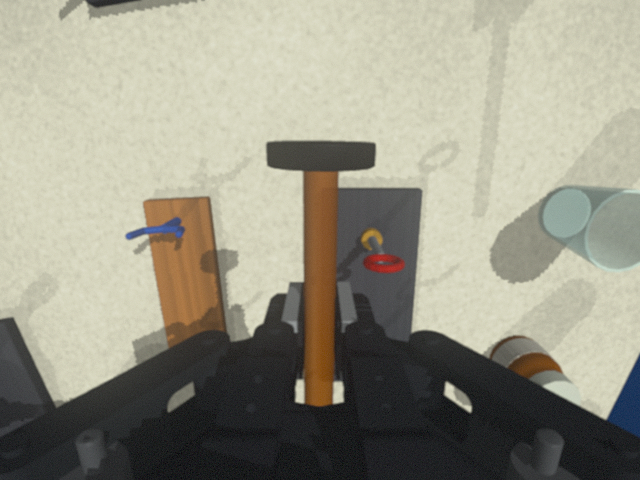

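The tube is held straight, with its collar at (320,155). The eyelet is at (383,263) and the foot is parallel to the picture columns.

```bash
python3 - <<'E'
from h import *
p,d,i,C,H,S,V,u,v,big,rect=fit('w3.npz');z=np.load('w3.npz');t,R=z['t'],z['R'];Z=C[...,2]
T=lambda W:(W-t)@R
red=((H<8)|(H>172))&(S>140)&(u>350)&(u<420)&(v>240)&(v<285)
print('red n',red.sum(),'depth',T(C[red]).mean(0).round(4),T(C[red]).min(0).round(4),T(C[red]).max(0).round(4),'px',u[red].min(),u[red].max(),v[red].min(),v[red].max())
for zz,row in((.098,270),):
    print('ring lateral edges z=.083',T(world('',[[u[red].min()-.5,263],[u[red].max()+.5,263]],None,i,.083)).round(4))
tube=(H>3)&(H<22)&(S>100)&(abs(u-320)<20)&(Z>.19)&(v>175)&(v<400)
q=T(C[tube]);q=q[abs(q[:,2])<.03];print('tube top depth: n',len(q))
# top ridge: points near center
a=[];
for r in range(176,400,2):
    m=tube[r]
    if m.sum()>10:
        c=u[r][m];k=T(C[r,int(np.median(c))][None])[0]; w=T(world('',[[(c.min()+c.max())/2,r]],None,i,t[2]+.002))[0];a.append([k[0],k[2],w[0],w[1]])
a=np.array(a);print('top z vs x',np.polyfit(a[:,0],a[:,1],1),'axis y vs x',np.polyfit(a[:,2],a[:,3],1))
foot=(V<110)&(S<60)&(abs(Z-.012)<.006)&(v<330)&(u>335)&(u<430);e=[]
for r in range(200,330,3):
    c=u[r][foot[r]&(u[r]>395)]
    if len(c): e.append([c.max()+.5,r])
e=T(world('',e,None,i,.012));print('foot right edge in tool',cv2.fitLine(np.float32(e[:,:2]),cv2.DIST_HUBER,0,.001,.001).ravel())
for n in('scene','side'):
    z=np.load(n+'1.npz');p,d=z['p'],z['d'];j=camera_info(n);C=cloud(d,j);hs=cv2.cvtColor(p,cv2.COLOR_BGR2HSV);H,S=hs[...,0],hs[...,1];Q=T(C)
    m=(H>3)&(H<22)&(S>100)&(d>0)&(abs(Q[...,1])<.025)&(abs(Q[...,2])<.03)&(Q[...,0]>-.25)&(Q[...,0]<.07)
    m=cv2.morphologyEx(m.astype(np.uint8),cv2.MORPH_OPEN,np.ones((2,2)))>0
    g=Q[m];print(n,'tube n',m.sum(),'x',g[:,0].min().round(4),g[:,0].max().round(4),'y(x)',np.polyfit(g[:,0],g[:,1],1).round(4),'z(x)',np.polyfit(g[:,0],g[:,2],1).round(4))
    r=((H<8)|(H>172))&(S>130)&(d>0)&(np.linalg.norm(C-[.6235,.023,.083],axis=-1)<.03);print(n,'ring',r.sum(),Q[r].mean(0).round(4),Q[r].min(0).round(4),Q[r].max(0).round(4),'world',C[r].mean(0).round(4))
    np.savez(n+'1m.npz',tube=m,ring=r)
E
```

```text
red n 516 depth [-0.019   0.0461  0.1217] [-0.0441  0.0323  0.1095] [-0.0168  0.0608  0.1968] px 364 403 255 272
ring lateral edges z=.083 [[-0.0204  0.0325  0.126 ]
 [-0.0204  0.0617  0.126 ]]
tube top depth: n 6978
top z vs x [-0.17823721 -0.00595519] axis y vs x [0.01094754 0.00047178]
foot right edge in tool [ 0.99999934  0.00114149 -0.04777475  0.09030211]
scene tube n 365 x -0.899 0.2434 y(x) [-0.4617 -0.0409] z(x) [0.5903 0.0572]
scene ring 57 [-0.022   0.0485  0.1238] [-0.0249  0.034   0.1099] [-0.0182  0.0622  0.14  ] world [0.6248 0.0213 0.0852]
side tube n 133 x -0.5913 0.0554 y(x) [-0.3883 -0.0228] z(x) [-0.3752 -0.0188]
side ring 30 [-0.0195  0.0446  0.124 ] [-0.0252  0.0305  0.1124] [-0.0152  0.0592  0.1368] world [0.6206 0.0229 0.085 ]
```

```bash
cat >> h.py <<'E'
def ext(n,f,t,R,show=False):
    z=np.load(f);p,d=z['p'],z['d'];j=camera_info(n);C=cloud(d,j);hs=cv2.cvtColor(p,cv2.COLOR_BGR2HSV);H,S=hs[...,0],hs[...,1];Q=(C-t)@R
    m=(H>3)&(H<22)&(S>100)&(d>0)&(abs(Q[...,1])<.03)&(abs(Q[...,2])<.07)&(Q[...,0]>-.21)&(Q[...,0]<.07)
    k,l,st,ce=cv2.connectedComponentsWithStats(m.astype(np.uint8))
    g=Q[m];A=np.c_[g[:,0],np.ones(len(g))]
    for c in(1,2):
        w=np.ones(len(g))
        for _ in range(20):
            s=np.linalg.lstsq(A*w[:,None],g[:,c]*w,rcond=None)[0];w=1/(1+(abs(A@s-g[:,c])/.003)**2)
        print(n,'yz'[c-1],'= %.4f x + %.4f'%tuple(s),end='; ')
    print('x',np.percentile(g[:,0],[0.5,99]).round(4),len(g))
    return p,m,Q
E
python3 - <<'E'
from h import *
z=np.load('w3.npz');t,R=z['t'],z['R']
for n in('scene','side'):
    p,m,Q=ext(n,n+'1.npz',t,R)
    # tip
    ii=np.where(m.ravel())[0];x=Q.reshape(-1,3)[ii];o=np.argsort(x[:,0])[:6];print(x[o].round(4),[(k%640,k//640) for k in ii[o]])
E
```

```text
scene y = 0.0138 x + 0.0053; scene z = -0.0163 x + -0.0047; x [-0.1812  0.0022] 369
[[-0.1816  0.0005  0.0016]
 [-0.1816  0.0005 -0.0006]
 [-0.1811  0.0024 -0.001 ]
 [-0.1806 -0.0002 -0.0019]
 [-0.1799  0.0037  0.0014]
 [-0.1794  0.0056 -0.0013]] [(np.int64(305), np.int64(238)), (np.int64(305), np.int64(237)), (np.int64(306), np.int64(237)), (np.int64(305), np.int64(236)), (np.int64(307), np.int64(238)), (np.int64(308), np.int64(237))]
side y = 0.0031 x + -0.0048; side z = -0.0188 x + -0.0054; x [-0.1723  0.0494] 150
[[-0.1731 -0.0049 -0.0035]
 [-0.172  -0.0055 -0.0014]
 [-0.1719 -0.0056  0.0012]
 [-0.1702 -0.0037 -0.0043]
 [-0.1697 -0.0012 -0.004 ]
 [-0.1682 -0.0048 -0.    ]] [(np.int64(318), np.int64(167)), (np.int64(318), np.int64(168)), (np.int64(318), np.int64(169)), (np.int64(317), np.int64(167)), (np.int64(316), np.int64(167)), (np.int64(317), np.int64(169))]
```

Scene and side agree that the tube sags only about 1° (z slope -0.017). The wrist depth slope disagrees, and I take that as a close-range artefact. I'll move to the pre-thread pose with the tip about 25 mm short of the eyelet.

```bash
python3 -m jog '[{"claw":5,"slide":[0.03,0.005,0],"spin":0},{"claw":5,"slide":[0.07,0.01,0],"spin":-0.5},{"claw":5,"slide":[0.11,0.025,0.02],"spin":-0.5},{"claw":5,"slide":[0.15,0.04,0.05],"spin":-0.5},{"claw":5,"slide":[0.175,0.0467,0.08],"spin":-0.5},{"claw":5,"slide":[0.184,0.0467,0.105],"spin":-0.5},{"claw":5,"slide":[0.184,0.0467,0.12],"spin":-0.5},{"claw":5,"slide":[0.184,0.0467,0.124],"spin":-0.5}]' 20
python3 -m jog '[{"claw":5,"slide":[0,0,0],"spin":0},{"claw":5,"slide":[0,0,0],"spin":0}]' 20
cat >> h.py <<'E'
def snap(k):
    s=state();t,R=np.array(s['tcp_pos']),np.array(s['eef_rot']);print('tcp',t.round(4),'w',s['width'],s['wrist_force'])
    ims=[]
    for n in('scene','side'):
        q,e=capture(n);np.savez(n+k+'.npz',p=q,d=e);p,m,Q=ext(n,n+k+'.npz',t,R)
        ii=np.where(m.ravel())[0];x=Q.reshape(-1,3)[ii];o=np.argsort(x[:,0])[:3];print(' tip px',[(k%640,k//640) for k in ii[o]])
        ims.append(q)
    return t,R,ims
E
python3 - <<'E'
from h import *
t,R,(a,b)=snap('2')
E=np.array([.6235,.023,.083])
def px(n,P):
    i=camera_info(n);K=np.array([[i['fx'],0,i['cx']],[0,i['fy'],i['cy']],[0,0,1.]]);M=np.array(i['extrinsics'])
    return cv2.projectPoints(np.float64(P)[None],cv2.Rodrigues(M[:3,:3])[0],M[:3,3],K,np.array([i['k1'],0,0,0]))[0].ravel()
o=np.zeros((600,800,3),np.uint8)
for k,(n,im) in enumerate((('scene',a),('side',b))):
    c=px(n,E).astype(int);print(n,c)
    o[:600,k*400:k*400+400]=cv2.resize(im[c[1]-45:c[1]+45,c[0]-30:c[0]+30],(400,600),interpolation=cv2.INTER_CUBIC)
cv2.imwrite('pics/e.png',o)
E
```

```text
t: 5.0
tcp_pos: [0.5831, 0.2224, 0.0832]
eef_rot: [[-0.2, 0.98, -0.002], [0.98, 0.2, -0.003], [-0.002, -0.003, -1.0]]
wrist_force: [0.8, -0.3, -0.9]
width: 0.135
t: 5.2
tcp_pos: [0.584, 0.2216, 0.0844]
eef_rot: [[-0.199, 0.98, -0.001], [0.98, 0.199, -0.003], [-0.002, -0.001, -1.0]]
wrist_force: [-0.2, 0.1, -0.6]
width: 0.134
tcp [0.584  0.2216 0.0844] w 0.13417335114280854 [-0.19884474  0.06375833 -0.64263353]
scene y = -0.0000 x + 0.0024; scene z = -0.0154 x + -0.0045; x [-0.2095  0.0087] 314
 tip px [(np.int64(365), np.int64(285)), (np.int64(362), np.int64(284)), (np.int64(366), np.int64(283))]
side y = 0.0072 x + -0.0042; side z = -0.0177 x + -0.0055; x [-0.2065  0.0471] 230
 tip px [(np.int64(272), np.int64(256)), (np.int64(265), np.int64(233)), (np.int64(272), np.int64(257))]
scene [366 257]
side [268 234]
```

View pics/e.png

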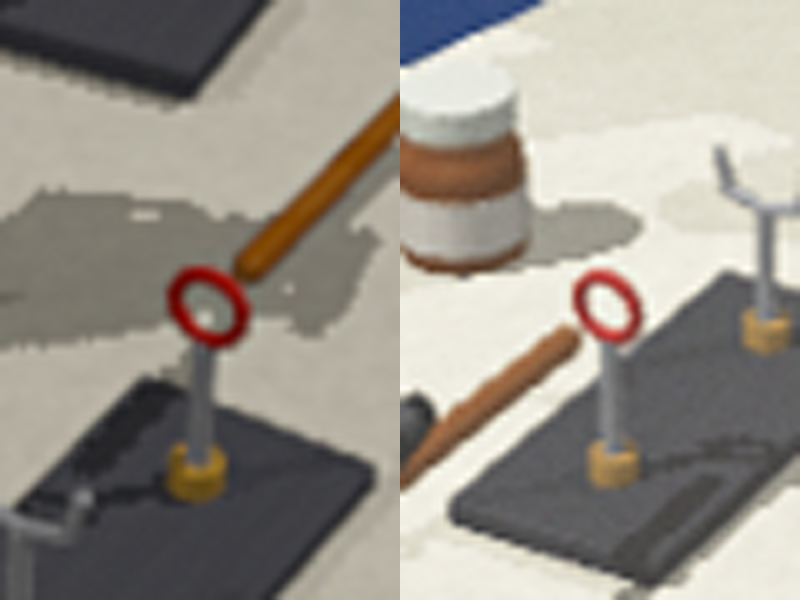

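The scene crop (left) shows the tip just up-right of the red ring, and the side crop (right) shows it just left of the ring. The tube line points at about the ring centre in both. I'll compute the miss in pixels in both views and solve for the lateral and vertical correction.

```bash
cat >> h.py <<'E'
def px(n,P):
    i=camera_info(n);K=np.array([[i['fx'],0,i['cx']],[0,i['fy'],i['cy']],[0,0,1.]]);M=np.array(i['extrinsics'])
    return cv2.projectPoints(np.float64(P).reshape(-1,1,3),cv2.Rodrigues(M[:3,:3])[0],M[:3,3],K,np.array([i['k1'],0,0,0,0.]))[0].reshape(-1,2)
def miss(k,t,R,xlo=-.178,xhi=-.05):
    """mm correction (tool y, tool z) to put the tube line through the eyelet centre"""
    J=[];e=[]
    for n in('scene','side'):
        im=np.load(n+k+'.npz')['p'];hs=cv2.cvtColor(im,cv2.COLOR_BGR2HSV);H,S=hs[...,0],hs[...,1]
        a,b=px(n,[t+R@[xlo,0,0],t+R@[xhi,0,0]]);D=(b-a)/np.linalg.norm(b-a);N=np.array([-D[1],D[0]])
        v,u=np.mgrid[0:480,0:640];w=np.dstack([u,v])-a;s=w@D;c=w@N
        m=(H>3)&(H<24)&(S>90)&(s>2)&(s<np.linalg.norm(b-a))&(abs(c)<9)
        q=np.c_[u[m],v[m]].astype(np.float32);l=cv2.fitLine(q,cv2.DIST_HUBER,0,.01,.01).ravel()
        z0=np.load(n+'0.npz')['p'] if n=='side' else np.load('scene0.npz')['p']
        h0=cv2.cvtColor(z0,cv2.COLOR_BGR2HSV);c0=px(n,[.6235,.023,.083])[0]
        r=((h0[...,0]<8)|(h0[...,0]>172))&(h0[...,1]>90)&(np.hypot(u-c0[0],v-c0[1])<16)
        (rc,ax,an)=cv2.fitEllipse(cv2.convexHull(np.c_[u[r],v[r]].astype(np.float32)))
        NN=np.array([-l[1],l[0]]);NN*=np.sign(NN@N);e.append((np.array(rc)-l[:2])@NN)
        P=np.array([.6235,.023,.083]);p0=px(n,[P,P+R[:,1]*1e-3,P+R[:,2]*1e-3]);J.append([(p0[1]-p0[0])@NN,(p0[2]-p0[0])@NN])
        pj=px(n,[t,t+R@[-.18,0,0]])
        print(n,'ring',np.round(rc,1),np.round(ax,1),'line err px',round(float(e[-1]),2),'slope px/deg vs tool x',np.degrees(np.arctan2(*(l[:2]*0+l[:2]-l[:2]+l[:2])[::-1])).round(1)*0,'n',len(q))
    print('J',np.round(J,2).tolist(),'correction mm (y,z)',np.linalg.solve(J,e).round(2))
E
python3 - <<'E'
from h import *
s=state();miss('2',np.array(s['tcp_pos']),np.array(s['eef_rot']))
E
```

```text
scene ring [366.7 257.5] [10.3 13.1] line err px 441.81 slope px/deg vs tool x -0.0 n 169
side ring [268.5 234.5] [ 8.6 11.7] line err px -352.12 slope px/deg vs tool x -0.0 n 119
J [[0.41, 0.25], [0.3, -0.29]] correction mm (y,z) [ 202.37 1443.28]
```

```bash
sed -i "s/e.append((np.array(rc)-l\[:2\])@NN)/e.append((np.array(rc)-l[2:])@NN)/; s/,'slope px.*'n',len(q))/,len(q))/" h.py
python3 - <<'E'
from h import *
s=state();t,R=np.array(s['tcp_pos']),np.array(s['eef_rot']);miss('2',t,R);miss('2',t,R,-.175,-.02);miss('2',t,R,-.175,-.09)
E
```

```text
scene ring [366.7 257.5] [10.3 13.1] line err px -0.05 169
side ring [268.5 234.5] [ 8.6 11.7] line err px -0.36 119
J [[0.41, 0.25], [0.3, -0.29]] correction mm (y,z) [-0.55  0.69]
scene ring [366.7 257.5] [10.3 13.1] line err px -0.76 202
side ring [268.5 234.5] [ 8.6 11.7] line err px -0.32 116
J [[0.41, 0.24], [0.3, -0.29]] correction mm (y,z) [-1.54 -0.53]
scene ring [366.7 257.5] [10.3 13.1] line err px -0.37 116
side ring [268.5 234.5] [ 8.6 11.7] line err px 0.19 98
J [[0.41, 0.25], [0.3, -0.29]] correction mm (y,z) [-0.32 -0.98]
```

```bash
python3 -m jog '[{"claw":5,"slide":[-0.004,-0.0005,0],"spin":0},{"claw":5,"slide":[-0.009,-0.0006,0],"spin":0},{"claw":5,"slide":[-0.014,-0.0006,0],"spin":0},{"claw":5,"slide":[-0.019,-0.0007,0],"spin":0},{"claw":5,"slide":[-0.024,-0.0007,0],"spin":0},{"claw":5,"slide":[-0.029,-0.0008,0],"spin":0},{"claw":5,"slide":[-0.034,-0.0008,0],"spin":0},{"claw":5,"slide":[-0.038,-0.0009,0],"spin":0}]' 20
python3 - <<'E'
from h import *
t,R,(a,b)=snap('3');miss('3',t,R,-.13,-.05)
o=np.zeros((600,800,3),np.uint8)
for k,(n,im) in enumerate((('scene',a),('side',b))):
    c=px(n,[.6235,.023,.083])[0].astype(int)
    o[:600,k*400:k*400+400]=cv2.resize(im[c[1]-45:c[1]+45,c[0]-30:c[0]+30],(400,600),interpolation=cv2.INTER_CUBIC)
cv2.imwrite('pics/f.png',o)
E
```

```text
t: 6.1
tcp_pos: [0.5912, 0.184, 0.0849]
eef_rot: [[-0.199, 0.98, 0.0], [0.98, 0.199, -0.002], [-0.002, -0.0, -1.0]]
wrist_force: [-0.2, 0.4, 0.0]
width: 0.133
tcp [0.5912 0.184  0.0849] w 0.13288467669783627 [-0.15718639  0.39817789  0.0319418 ]
scene y = 0.0002 x + 0.0032; scene z = -0.0145 x + -0.0044; x [-0.1799  0.0411] 339
 tip px [(np.int64(364), np.int64(261)), (np.int64(362), np.int64(261)), (np.int64(365), np.int64(261))]
side y = 0.0126 x + -0.0047; side z = -0.0132 x + -0.0050; x [-0.1692  0.0454] 201
 tip px [(np.int64(269), np.int64(232)), (np.int64(271), np.int64(235)), (np.int64(272), np.int64(256))]
scene ring [366.7 257.5] [10.3 13.1] line err px 0.05 106
side ring [268.5 234.5] [ 8.6 11.7] line err px -2.37 51
J [[0.41, 0.25], [0.33, -0.26]] correction mm (y,z) [-3.07  5.23]
```

View pics/f.png

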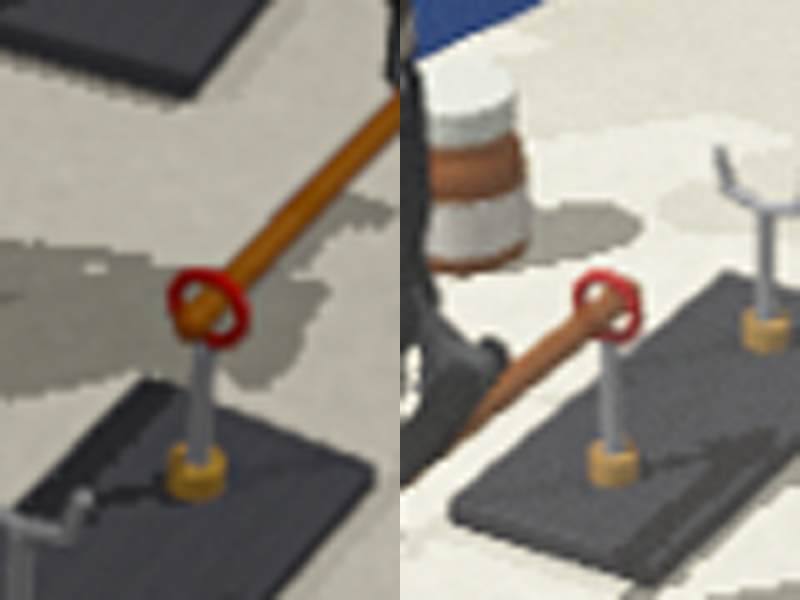

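The tip is through the ring without touching in both views (scene crop 195,320; side crop 610,298), and the wrist force is about 0. Continue.

```bash
python3 -m jog '[{"claw":5,"slide":[-0.006,0,0],"spin":0},{"claw":5,"slide":[-0.014,-0.0001,0],"spin":0},{"claw":5,"slide":[-0.022,-0.0002,0],"spin":0},{"claw":5,"slide":[-0.030,-0.0003,0.0002],"spin":0},{"claw":5,"slide":[-0.038,-0.0004,0.0003],"spin":0},{"claw":5,"slide":[-0.046,-0.0005,0.0004],"spin":0},{"claw":5,"slide":[-0.054,-0.0005,0.0005],"spin":0},{"claw":5,"slide":[-0.060,-0.0006,0.0005],"spin":0}]' 20
python3 - <<'E'
from h import *
t,R,_=snap('4')
P=np.array([.6235,.023,0]);d=np.array([np.sin(np.radians(11)),-np.cos(np.radians(11)),0]);print('stand x,y of tcp',(t-P)@d,(t-P)@[-d[1],d[0],0])
E
```

```text
t: 7.0
tcp_pos: [0.6027, 0.1241, 0.0846]
eef_rot: [[-0.198, 0.98, 0.0], [0.98, 0.198, -0.002], [-0.002, -0.0, -1.0]]
wrist_force: [0.8, -0.3, -1.3]
width: 0.129
tcp [0.6027 0.1241 0.0846] w 0.1289418766638753 [ 0.77509635 -0.29770302 -1.27381756]
scene y = 0.0011 x + 0.0030; scene z = -0.0197 x + -0.0050; x [-0.2045  0.0578] 376
 tip px [(np.int64(342), np.int64(310)), (np.int64(342), np.int64(309)), (np.int64(341), np.int64(308))]
side y = 0.0122 x + -0.0048; side z = -0.0140 x + -0.0052; x [-0.2094  0.0511] 188
 tip px [(np.int64(292), np.int64(240)), (np.int64(290), np.int64(237)), (np.int64(293), np.int64(240))]
stand x,y of tcp -0.10322897833198949 -0.0011236815811460077
```

```bash
python3 -m jog '[{"claw":5,"slide":[-0.008,-0.0001,0],"spin":0},{"claw":5,"slide":[-0.018,-0.0002,0],"spin":0},{"claw":5,"slide":[-0.028,-0.0003,0],"spin":0},{"claw":5,"slide":[-0.038,-0.0004,0.0003],"spin":0},{"claw":5,"slide":[-0.048,-0.0005,0.0005],"spin":0},{"claw":5,"slide":[-0.058,-0.0006,0.0007],"spin":0},{"claw":5,"slide":[-0.067,-0.0007,0.001],"spin":0},{"claw":5,"slide":[-0.072,-0.0007,0.001],"spin":0}]' 20
python3 - <<'E'
from h import *
t,R,(a,b)=snap('5')
P=np.array([.6235,.023,0]);d=np.array([np.sin(np.radians(11)),-np.cos(np.radians(11)),0]);print('stand x,y of tcp',(t-P)@d,(t-P)@[-d[1],d[0],0])
i=camera_info('wrist');w,dd=capture('wrist');np.savez('w5.npz',p=w,d=dd,E=i['extrinsics'],t=t,R=R)
o=np.zeros((600,800,3),np.uint8)
for k,(n,im) in enumerate((('scene',a),('side',b))):
    c=px(n,[.634,-.03,.083])[0].astype(int)
    o[:300,k*400:k*400+400]=cv2.resize(im[c[1]-45:c[1]+45,c[0]-60:c[0]+60],(400,300),interpolation=cv2.INTER_CUBIC)
o[300:,:400]=cv2.resize(w,(400,300))
cv2.imwrite('pics/g.png',o)
E
```

```text
t: 7.9
tcp_pos: [0.6164, 0.0522, 0.0837]
eef_rot: [[-0.196, 0.981, 0.0], [0.981, 0.196, -0.003], [-0.003, -0.0, -1.0]]
wrist_force: [0.1, -0.1, -0.5]
width: 0.132
tcp [0.6164 0.0522 0.0837] w 0.13185998663758175 [ 0.09547063 -0.14755932 -0.52284101]
scene y = 0.0088 x + 0.0043; scene z = -0.0185 x + -0.0047; x [-0.1801  0.0567] 486
 tip px [(np.int64(327), np.int64(296)), (np.int64(330), np.int64(298)), (np.int64(329), np.int64(295))]
side y = 0.0171 x + -0.0043; side z = -0.0123 x + -0.0048; x [-0.1729  0.055 ] 179
 tip px [(np.int64(300), np.int64(210)), (np.int64(300), np.int64(212)), (np.int64(298), np.int64(210))]
stand x,y of tcp -0.03000849456133507 -0.0013535011247456019
```

View pics/g.png

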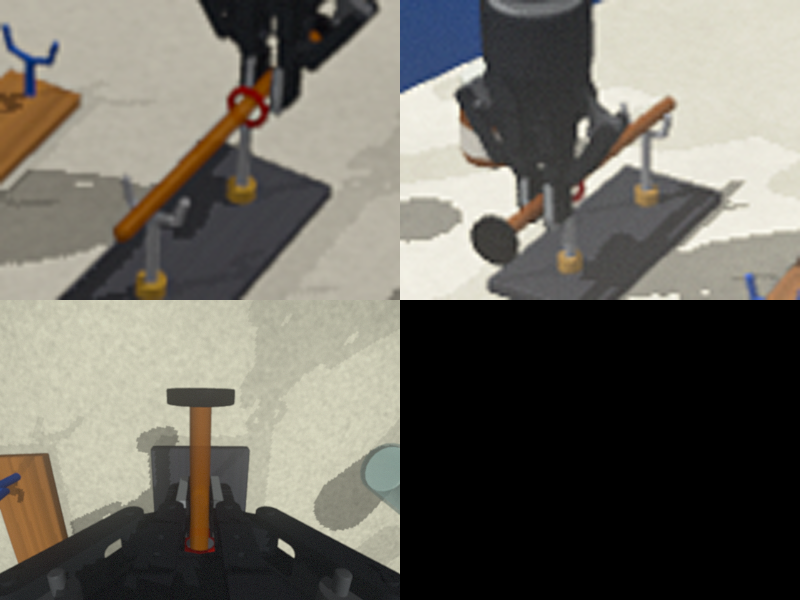

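The tube is through the ring and over the fork, with its tip past the fork (scene crop 120,235) and the collar well short. Next I'll lower it, let go and lift the hand clear.

```bash
python3 -m jog '[{"claw":5,"slide":[0,0,0.001],"spin":0},{"claw":5,"slide":[0,0,0.002],"spin":0},{"claw":5,"slide":[0,0,0.0025],"spin":0},{"claw":5,"slide":[0,0,0.003],"spin":0},{"claw":5,"slide":[0,0,0.003],"spin":0}]' 20
python3 -m jog '[{"claw":16,"slide":[0,0,0],"spin":0},{"claw":20,"slide":[0,0,0],"spin":0},{"claw":25,"slide":[0,0,0],"spin":0},{"claw":30,"slide":[0,0,0],"spin":0},{"claw":35,"slide":[0,0,0],"spin":0},{"claw":35,"slide":[0,0,0],"spin":0},{"claw":35,"slide":[0,0,0],"spin":0},{"claw":35,"slide":[0,0,0],"spin":0}]' 20
python3 -m jog '[{"claw":40,"slide":[0,0,-0.01],"spin":0},{"claw":45,"slide":[0,0,-0.03],"spin":0},{"claw":45,"slide":[0,0,-0.06],"spin":0},{"claw":45,"slide":[0.02,0,-0.09],"spin":0},{"claw":45,"slide":[0.02,0,-0.12],"spin":0},{"claw":45,"slide":[0,0,-0.12],"spin":0},{"claw":45,"slide":[0,0,-0.12],"spin":0}]' 20
python3 - <<'E'
from h import *
t,R,(a,b)=snap('6')
i=camera_info('wrist');w,dd=capture('wrist');np.savez('w6.npz',p=w,d=dd,E=i['extrinsics'],t=t,R=R)
o=np.zeros((600,800,3),np.uint8)
for k,(n,im) in enumerate((('scene',a),('side',b))):
    c=px(n,[.628,-.00,.083])[0].astype(int)
    o[k*240:k*240+240,:320]=cv2.resize(im[c[1]-45:c[1]+45,c[0]-60:c[0]+60],(320,240),interpolation=cv2.INTER_CUBIC)
o[:360,320:]=cv2.resize(w,(480,360))
cv2.imwrite('pics/h.png',o)
E
```

```text
t: 8.55
tcp_pos: [0.6163, 0.0532, 0.0807]
eef_rot: [[-0.197, 0.98, 0.0], [0.98, 0.197, -0.002], [-0.002, -0.0, -1.0]]
wrist_force: [1.2, 0.3, -0.6]
width: 0.13
t: 9.35
tcp_pos: [0.6163, 0.0532, 0.0807]
eef_rot: [[-0.197, 0.98, 0.0], [0.98, 0.197, -0.002], [-0.002, -0.0, -1.0]]
wrist_force: [-0.7, -0.0, 0.4]
width: 0.352
t: 10.05
tcp_pos: [0.6178, 0.0522, 0.2034]
eef_rot: [[-0.196, 0.981, 0.005], [0.981, 0.196, -0.003], [-0.004, 0.004, -1.0]]
wrist_force: [-0.2, 0.7, -0.2]
width: 0.453
tcp [0.6178 0.0522 0.2034] w 0.4528568447477516 [-0.17452703  0.72985125 -0.15904621]
scene y = -0.8982 x + -0.0091; scene z = 0.8851 x + -0.0498; x [-0.0106  0.0142] 11
 tip px [(np.int64(378), np.int64(179)), (np.int64(376), np.int64(178)), (np.int64(375), np.int64(178))]
side y = 0.0000 x + 0.0000; side z = 0.0000 x + 0.0000; Traceback (most recent call last):
  File "<stdin>", line 2, in <module>
  File "h.py", line 43, in snap
    q,e=capture(n);np.savez(n+k+'.npz',p=q,d=e);p,m,Q=ext(n,n+k+'.npz',t,R)
                                                      ~~~^^^^^^^^^^^^^^^^^^
  File "h.py", line 37, in ext
    print('x',np.percentile(g[:,0],[0.5,99]).round(4),len(g))
              ~~~~~~~~~~~~~^^^^^^^^^^^^^^^^^
    return _quantile_unchecked(
        a, q, axis, out, overwrite_input, method, keepdims, weights)
    return _ureduce(a,
                    func=_quantile_ureduce_func,
    ...<5 lines>...
                    overwrite_input=overwrite_input,
                    method=method)
    r = func(a, **kwargs)
    result = _quantile(arr,
                       quantiles=q,
    ...<2 lines>...
                       out=out,
                       weights=wgt)
    slices_having_nans = np.isnan(arr[-1, ...])
                                  ~~~^^^^^^^^^
IndexError: index -1 is out of bounds for axis 0 with size 0
```

```bash
python3 - <<'E'
from h import *
s=state();R=np.array(s['eef_rot']);t=np.array(s['tcp_pos']);t0=np.array([.6163,.0532,.0807])
i=camera_info('wrist');w,dd=capture('wrist');np.savez('w6.npz',p=w,d=dd,E=i['extrinsics'],t=t,R=R)
o=np.zeros((600,800,3),np.uint8)
for k,n in enumerate(('scene','side')):
    im,e=capture(n);np.savez(n+'6.npz',p=im,d=e);ext(n,n+'6.npz',t0,R)
    c=px(n,[.628,-.00,.083])[0].astype(int)
    o[k*240:k*240+240,:320]=cv2.resize(im[c[1]-45:c[1]+45,c[0]-60:c[0]+60],(320,240),interpolation=cv2.INTER_CUBIC)
o[:360,320:]=cv2.resize(w,(480,360))
cv2.imwrite('pics/h.png',o)
E
```

```text
scene y = 0.0047 x + 0.0049; scene z = -0.0000 x + -0.0033; x [-0.1806  0.0603] 565
side y = 0.0005 x + -0.0041; side z = 0.0001 x + -0.0041; x [-0.1739  0.0428] 278
```

View pics/h.png

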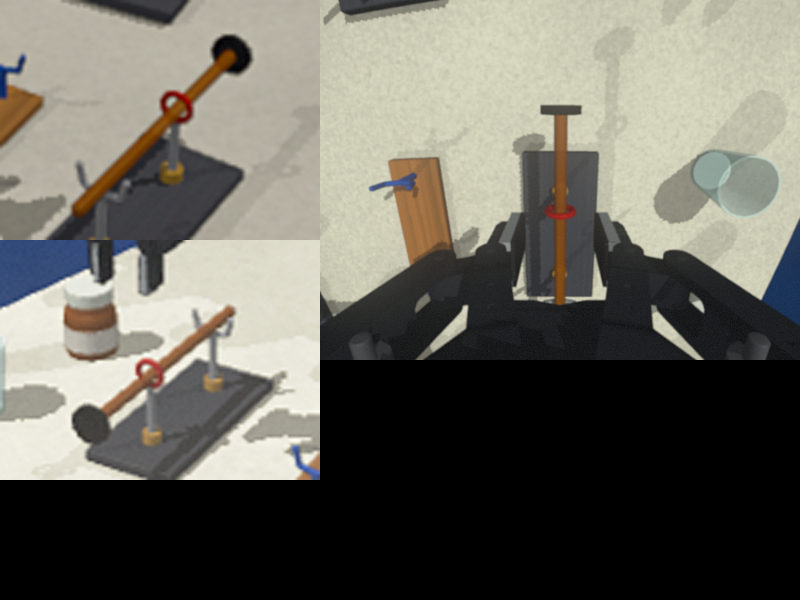

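The tube lies level in the eyelet and over the fork, released, with the collar far from the ring. Before the second take, I'll measure the collar-to-eyelet gap.

```bash
cat >> h.py <<'E'
def gap(f):
    p,d,i,C,H,S,V,u,v,big,rect=fit(f);z=np.load(f);t,R=z['t'],z['R'];T=lambda W:(W-t)@R
    red=((H<8)|(H>172))&(S>130)&(v<420)&(abs(u-320)<60)
    tube=(H>3)&(H<22)&(S>100)&(abs(u-320)<40)&(v<400)
    k,l,st,ce=cv2.connectedComponentsWithStats(red.astype(np.uint8));red=np.isin(l,[j for j in range(1,k) if st[j,4]>15])
    print('red px',u[red].min(),u[red].max(),v[red].min(),v[red].max())
    rv=v[red&(abs(u-u[red].mean())<4)];rc=T(world('',[[u[red].mean(),np.median(rv)]],None,i,.098))[0]
    el=T(world('',[[u[red].min()-.5,v[red].mean()],[u[red].max()+.5,v[red].mean()]],None,i,.083))
    uc=int(np.median(u[tube&(v<rv.min()-8)]));col=(V<75)&(abs(u-uc)<28)&(v<rv.min()-2)
    k,l,st,ce=cv2.connectedComponentsWithStats(col.astype(np.uint8));j=1+np.argmax([st[q,4]*(st[q,2]>25)*(st[q,3]<40) for q in range(1,k)]);m=l==j
    print('collar px',u[m].min(),u[m].max(),v[m].min(),v[m].max())
    cv=v[m&(abs(u-uc)<10)]
    cf=T(world('',[[uc,cv.max()+.5]],None,i,.097))[0];cb=T(world('',[[uc,cv.min()-.5]],None,i,.097))[0]
    a=[]
    for r in range(cv.max()+4,390,3):
        c=u[r][tube[r]]
        if 6<len(c)<40: w=T(world('',[[(c.min()+c.max())/2,r]],None,i,.081))[0];a.append(w[:2])
    a=np.array(a);print('ring top centre tool',rc.round(4),'ring y',el[:,1].mean().round(4),'collar front',cf.round(4),'back',cb.round(4),'o=%.4f'%(rc[0]-cf[0]),'tube y(x)',np.polyfit(a[:,0],a[:,1],1).round(4))
E
python3 - <<'E'
from h import *
gap('w6.npz')
E
```

```text
red px 300 340 273 292
collar px 318 346 142 152
ring top centre tool [-0.0301  0.001   0.1029] ring y 0.0009 collar front [0.0588 0.0014 0.1037] back [0.0642 0.0014 0.1037] o=-0.0889 tube y(x) [0.0051 0.0011]
```

```bash
python3 -m jog '[{"claw":40,"slide":[-0.03,0.0008,0],"spin":0.3},{"claw":38,"slide":[-0.058,0.0008,0.01],"spin":0.3},{"claw":36,"slide":[-0.058,0.0008,0.04],"spin":0.3},{"claw":35,"slide":[-0.058,0.0008,0.075],"spin":0.3},{"claw":35,"slide":[-0.058,0.0008,0.10],"spin":0.3},{"claw":35,"slide":[-0.058,0.0008,0.115],"spin":0.3},{"claw":35,"slide":[-0.058,0.0008,0.123],"spin":0.3},{"claw":35,"slide":[-0.058,0.0008,0.123],"spin":0.3}]' 20
python3 - <<'E'
from h import *
s=state();t,R=np.array(s['tcp_pos']),np.array(s['eef_rot']);print(t,R[:2,0],s['wrist_force'])
i=camera_info('wrist');w,dd=capture('wrist');np.savez('w7.npz',p=w,d=dd,E=i['extrinsics'],t=t,R=R)
h=cv2.cvtColor(w,cv2.COLOR_BGR2HSV)
for r in (150,200,250,300,330,350,370):
    m=(h[r,:,0]>3)&(h[r,:,0]<22)&(h[r,:,1]>100);x=np.where(m[290:350])[0]+290;print(r,x.min() if len(x) else None,x.max() if len(x) else None)
cv2.imwrite('pics/i.png',w)
P=np.array([.6235,.023,0]);d=np.array([np.sin(np.radians(11)),-np.cos(np.radians(11)),0]);print('stand x,y of tcp',(t-P)@d,(t-P)@[-d[1],d[0],0])
E
```

```text
t: 11.1
tcp_pos: [0.6266, -0.0028, 0.0756]
eef_rot: [[-0.192, 0.981, -0.004], [0.981, 0.192, -0.002], [-0.001, -0.004, -1.0]]
wrist_force: [0.1, 0.0, -0.8]
width: 0.353
[ 0.62663953 -0.00275639  0.07564875] [-0.19202863  0.98138889] [ 0.11461558  0.02780252 -0.7665858 ]
150 305 340
200 305 339
250 292 339
300 306 337
330 306 337
350 306 336
370 306 336
stand x,y of tcp 0.02588221979911585 -0.001832704358722266
```

View pics/i.png

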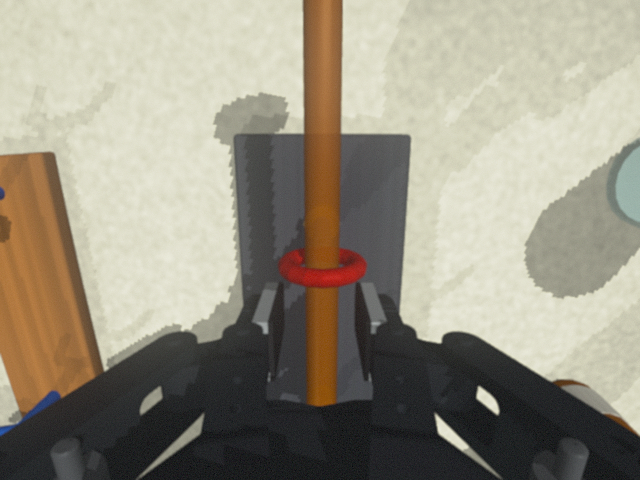

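The tube (u 306–337) is centred between the pads (282, 358), just past the ring (322,268). The TCP is about 4 mm low, so I'll raise it a little and then close.

```bash
python3 -m jog '[{"claw":28,"slide":[0,0,-0.003],"spin":0},{"claw":20,"slide":[0,0,-0.003],"spin":0},{"claw":15,"slide":[0,0,-0.003],"spin":0},{"claw":11,"slide":[0,0,-0.003],"spin":0},{"claw":7,"slide":[0,0,-0.003],"spin":0},{"claw":5,"slide":[0,0,-0.003],"spin":0},{"claw":5,"slide":[0,0,-0.003],"spin":0},{"claw":5,"slide":[0,0,-0.003],"spin":0}]' 20
python3 -m jog '[{"claw":5,"slide":[0,0,-0.001],"spin":0},{"claw":5,"slide":[-0.004,0,-0.002],"spin":0},{"claw":5,"slide":[-0.012,0,-0.002],"spin":0},{"claw":5,"slide":[-0.020,0,-0.002],"spin":0},{"claw":5,"slide":[-0.028,0,-0.002],"spin":0},{"claw":5,"slide":[-0.036,0,-0.002],"spin":0},{"claw":5,"slide":[-0.044,0,-0.002],"spin":0},{"claw":5,"slide":[-0.050,0,-0.002],"spin":0}]' 20
python3 -m jog '[{"claw":5,"slide":[0,0,0.001],"spin":0},{"claw":5,"slide":[0,0,0.0015],"spin":0},{"claw":5,"slide":[0,0,0.0015],"spin":0}]' 20
python3 -m jog '[{"claw":16,"slide":[0,0,0],"spin":0},{"claw":20,"slide":[0,0,0],"spin":0},{"claw":25,"slide":[0,0,0],"spin":0},{"claw":30,"slide":[0,0,0],"spin":0},{"claw":35,"slide":[0,0,0],"spin":0},{"claw":35,"slide":[0,0,0],"spin":0}]' 20
python3 -m jog '[{"claw":35,"slide":[0,0,-0.01],"spin":0},{"claw":40,"slide":[0,0,-0.03],"spin":0},{"claw":40,"slide":[0.02,0,-0.06],"spin":0},{"claw":40,"slide":[0.05,0,-0.09],"spin":0},{"claw":40,"slide":[0.065,0,-0.11],"spin":0},{"claw":40,"slide":[0.065,0,-0.11],"spin":0},{"claw":40,"slide":[0.065,0,-0.11],"spin":0}]' 20
python3 - <<'E'
from h import *
s=state();t,R=np.array(s['tcp_pos']),np.array(s['eef_rot'])
i=camera_info('wrist');w,dd=capture('wrist');np.savez('w8.npz',p=w,d=dd,E=i['extrinsics'],t=t,R=R);cv2.imwrite('pics/j.png',w)
gap('w8.npz')
for n in('scene','side'):
    im,e=capture(n);np.savez(n+'8.npz',p=im,d=e);ext(n,n+'8.npz',np.array([.6266+.01,-.0028-.049,.0807]),R)
E
```

```text
t: 11.95
tcp_pos: [0.6284, -0.0029, 0.0812]
eef_rot: [[-0.192, 0.981, -0.0], [0.981, 0.192, -0.002], [-0.002, -0.0, -1.0]]
wrist_force: [-1.3, 0.1, 5.7]
width: 0.13
t: 12.75
tcp_pos: [0.6382, -0.053, 0.0833]
eef_rot: [[-0.191, 0.982, 0.0], [0.982, 0.191, -0.002], [-0.002, -0.0, -1.0]]
wrist_force: [-0.1, 0.3, -0.2]
width: 0.132
t: 13.05
tcp_pos: [0.638, -0.0528, 0.0817]
eef_rot: [[-0.192, 0.981, -0.0], [0.981, 0.192, -0.002], [-0.002, -0.001, -1.0]]
wrist_force: [0.4, -0.2, -0.7]
width: 0.13
t: 13.65
tcp_pos: [0.6381, -0.0528, 0.0817]
eef_rot: [[-0.192, 0.981, -0.0], [0.981, 0.192, -0.002], [-0.002, -0.001, -1.0]]
wrist_force: [0.5, -0.4, 0.7]
width: 0.349
t: 14.35
tcp_pos: [0.6259, 0.011, 0.1922]
eef_rot: [[-0.192, 0.981, 0.001], [0.981, 0.192, -0.003], [-0.003, 0.001, -1.0]]
wrist_force: [0.0, -0.4, -0.3]
width: 0.399
red px 296 340 217 233
collar px 291 345 152 165
ring top centre tool [ 0.0129 -0.0006  0.0942] ring y -0.0004 collar front [ 0.0516 -0.0004  0.0951] back [ 0.0597 -0.0004  0.0951] o=-0.0386 tube y(x) [ 0.0003 -0.0009]
scene y = -0.0017 x + 0.0049; scene z = -0.0026 x + -0.0035; x [-0.1245  0.0692] 490
side y = 0.0041 x + -0.0043; side z = -0.0045 x + -0.0046; x [-0.1175  0.0605] 186
```

The collar's front face is now at x = -0.0386 m in the stand frame, so the 50 mm pull came out as commanded. One more take of about 32.5 mm should finish it.

```bash
python3 -m jog '[{"claw":40,"slide":[-0.015,-0.0008,0],"spin":0},{"claw":38,"slide":[-0.022,-0.0008,0.02],"spin":0},{"claw":36,"slide":[-0.022,-0.0008,0.05],"spin":0},{"claw":35,"slide":[-0.022,-0.0008,0.08],"spin":0},{"claw":35,"slide":[-0.022,-0.0008,0.10],"spin":0},{"claw":35,"slide":[-0.022,-0.0008,0.11],"spin":0},{"claw":35,"slide":[-0.022,-0.0008,0.11],"spin":0},{"claw":35,"slide":[-0.022,-0.0008,0.11],"spin":0}]' 20
python3 -m jog '[{"claw":28,"slide":[0,0,0],"spin":0},{"claw":20,"slide":[0,0,0],"spin":0},{"claw":15,"slide":[0,0,0],"spin":0},{"claw":11,"slide":[0,0,0],"spin":0},{"claw":7,"slide":[0,0,0],"spin":0},{"claw":5,"slide":[0,0,0],"spin":0},{"claw":5,"slide":[0,0,0],"spin":0},{"claw":5,"slide":[0,0,0],"spin":0}]' 20
```

```text
t: 15.3
tcp_pos: [0.6282, -0.0125, 0.08]
eef_rot: [[-0.19, 0.982, -0.003], [0.982, 0.19, -0.002], [-0.002, -0.003, -1.0]]
wrist_force: [-0.3, -0.4, -0.7]
width: 0.351
t: 16.1
tcp_pos: [0.629, -0.0125, 0.0811]
eef_rot: [[-0.19, 0.982, -0.001], [0.982, 0.19, -0.003], [-0.002, -0.001, -1.0]]
wrist_force: [-0.0, 0.2, 4.9]
width: 0.131
```

```bash
python3 -m jog '[{"claw":5,"slide":[0,0,-0.001],"spin":0},{"claw":5,"slide":[-0.005,0,-0.0015],"spin":0},{"claw":5,"slide":[-0.011,0,-0.0015],"spin":0},{"claw":5,"slide":[-0.017,0,-0.0015],"spin":0},{"claw":5,"slide":[-0.023,0,-0.0015],"spin":0},{"claw":5,"slide":[-0.028,0,-0.0015],"spin":0},{"claw":5,"slide":[-0.031,0,-0.0015],"spin":0},{"claw":5,"slide":[-0.0325,0,-0.0015],"spin":0}]' 20
python3 -m jog '[{"claw":5,"slide":[0,0,0],"spin":0},{"claw":5,"slide":[0,0,0.001],"spin":0},{"claw":5,"slide":[0,0,0.001],"spin":0}]' 20
python3 - <<'E'
from h import *
s=state();t,R=np.array(s['tcp_pos']),np.array(s['eef_rot']);print(t)
i=camera_info('wrist');w,dd=capture('wrist');np.savez('w9.npz',p=w,d=dd,E=i['extrinsics'],t=t,R=R);cv2.imwrite('pics/k.png',w)
try: gap('w9.npz')
except Exception as e: print(e)
E
```

```text
t: 16.9
tcp_pos: [0.6352, -0.0449, 0.0826]
eef_rot: [[-0.19, 0.982, -0.001], [0.982, 0.19, -0.003], [-0.002, -0.002, -1.0]]
wrist_force: [0.4, 0.2, -0.7]
width: 0.128
t: 17.2
tcp_pos: [0.6352, -0.0447, 0.0815]
eef_rot: [[-0.19, 0.982, -0.001], [0.982, 0.19, -0.003], [-0.002, -0.002, -1.0]]
wrist_force: [-0.7, 0.4, -0.1]
width: 0.128
[ 0.63520749 -0.04470193  0.08151031]
red px 276 366 124 145
collar px 292 346 83 118
ring top centre tool [ 0.0683  0.001  -0.0166] ring y 0.001 collar front [ 0.074   0.0004 -0.0157] back [ 0.0827  0.0004 -0.0157] o=-0.0057 tube y(x) [-0.0028  0.0004]
```

Held in place, it measures o = -5.7 mm, inside the window. I'll release it, back off and check.

```bash
python3 -m jog '[{"claw":16,"slide":[0,0,0],"spin":0},{"claw":20,"slide":[0,0,0],"spin":0},{"claw":25,"slide":[0,0,0],"spin":0},{"claw":30,"slide":[0,0,0],"spin":0},{"claw":35,"slide":[0,0,0],"spin":0},{"claw":35,"slide":[0,0,0],"spin":0}]' 20
python3 -m jog '[{"claw":35,"slide":[0,0,-0.01],"spin":0},{"claw":40,"slide":[0,0,-0.03],"spin":0},{"claw":40,"slide":[0.02,0,-0.06],"spin":0},{"claw":40,"slide":[0.05,0,-0.09],"spin":0},{"claw":40,"slide":[0.05,0,-0.12],"spin":0},{"claw":40,"slide":[0.05,0,-0.12],"spin":0},{"claw":40,"slide":[0.05,0,-0.12],"spin":0}]' 20
python3 - <<'E'
from h import *
s=state();t,R=np.array(s['tcp_pos']),np.array(s['eef_rot'])
i=camera_info('wrist');w,dd=capture('wrist');np.savez('wa.npz',p=w,d=dd,E=i['extrinsics'],t=t,R=R)
gap('wa.npz')
o=np.zeros((600,800,3),np.uint8)
for k,n in enumerate(('scene','side')):
    im,e=capture(n);np.savez(n+'a.npz',p=im,d=e);ext(n,n+'a.npz',np.array([.6352,-.0447,.0807]),R)
    c=px(n,[.634,-.03,.083])[0].astype(int)
    o[k*300:k*300+300,:400]=cv2.resize(im[c[1]-45:c[1]+45,c[0]-60:c[0]+60],(400,300),interpolation=cv2.INTER_CUBIC)
    o[k*300:k*300+300,400:]=cv2.resize(im if k==0 else w,(400,300))
cv2.imwrite('pics/l.png',o)
E
```

```text
t: 17.85
tcp_pos: [0.6352, -0.0447, 0.0816]
eef_rot: [[-0.19, 0.982, -0.001], [0.982, 0.19, -0.003], [-0.002, -0.002, -1.0]]
wrist_force: [1.0, -0.8, -0.4]
width: 0.35
t: 18.55
tcp_pos: [0.6267, 0.0047, 0.2032]
eef_rot: [[-0.19, 0.982, 0.002], [0.982, 0.19, -0.003], [-0.003, 0.002, -1.0]]
wrist_force: [-0.9, -0.0, -0.6]
width: 0.401
red px 297 339 206 220
collar px 291 344 186 205
ring top centre tool [ 0.0195 -0.0002  0.1051] ring y -0.0005 collar front [ 0.0255 -0.0004  0.1061] back [ 0.0383 -0.0004  0.1061] o=-0.0060 tube y(x) [-0.0023 -0.0007]
scene y = 0.0015 x + 0.0050; scene z = -0.0056 x + -0.0036; x [-0.1639  0.0689] 621
side y = -0.0053 x + -0.0044; side z = -0.0022 x + -0.0043; x [-0.155   0.0693] 212
```

View pics/l.png

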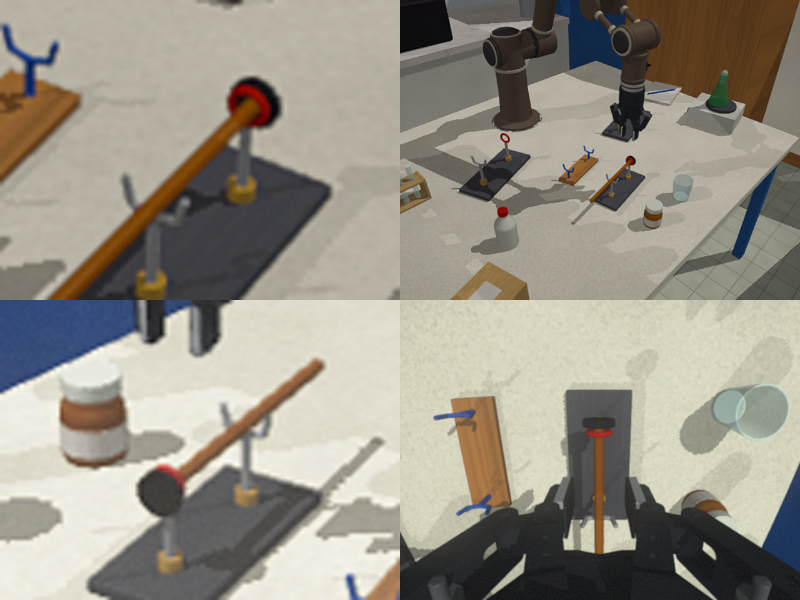

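Both views show the collar right at the eyelet and the tube lying in ring and fork. The gripper is clear, and the beaker, jar and wash bottle are standing.

```bash
python3 -c "
from plant import *
print(hand_in())"
```

```text
the job is handed in; nothing more can be done
None
```

The tube now lies in the eyelet and steel fork of the small stand, with its collar about 3 mm from the eyelet's near face. I handed the job in at about 18.7 s; no verdict is reported.

- **Stand:** I chose it by size. Its foot measured 202 x 90 mm, against about 264 x 120 mm for the two lookalikes.
- **First stage:** I gripped the tube in the cradle at 20 N, threaded it through the eyelet and let it rest level over the fork. At release the collar's front face was 89 mm short of the eyelet, in stand coordinates.
- **Second stage:** I took the tube again between eyelet and fork and pulled it in two strokes, 50 mm and 32.5 mm, with a regrasp between. Then I released it and lifted clear.

**Last checks**
- After release, the wrist camera puts the collar's front face at x = -6.0 mm in the stand frame; it read -5.7 mm while still held. The allowed range is -10 to 0 mm.
- The tube is level within 0.006 rad and in line with the stand to about 0.005 rad, as seen in the scene and side cameras.
- Wrist force readings at the end of each move stayed at or below about 6 N. The highest came while closing on the tube.
- The beaker, jar and wash bottle look undisturbed in the last pictures, but I did not measure their positions.

**Checks that disagreed**
- A wrist depth reading once showed about 10° of tube sag. The scene and side cameras both showed about 1°, and threading went as they predicted.
- One line-fit check near the ring, from too few pixels, gave a false 5 mm offset, and I ignored it.
- In the last image the collar measured 12.8 mm thick instead of 8 mm, probably shadow, so the final gap is good to about 2 mm.

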